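# Vent the dry cabinet, free both catches and hold its gate wide

### The job

On the bench stands a small pale dry cabinet with a sprung clear gate. First turn the black vent knob on its roof until its pointed nose faces the raised mark, then squeeze the tall catch fully home, then the short catch, and swing the gate by its upright post past the detent until it stands about square to the cabinet's front. The gate closes by itself, so finish while still holding the gate wide open by its post, for a colleague to take out the crucible rack; do not disturb the bottles and the beaker.

Things in the scene. Friction and masses are not known exactly. Their poses are not given: they have to be found in the camera images.
- cabinet: Fixed pale grey dry cabinet, shell 150 (x) x 260 (y) x 170 mm high; its 10 mm floor plate runs on 75 mm as a sill under the gate. Origin at the centre of the shell's underside; +x points out of the gate side, away from the robot. The flat roof (170 mm up) carries the vent knob and, 50 mm towards the gate and 55 mm either side of the middle, the two catches; which is on which side varies.
- vent (a joint): Turn of the vent knob in rad, counter-clockwise from above positive, 0 when its nose faces the mark; range -1.6 to 1.6. Starts between 0.6 and 1.3. Friction 0.04 N m, stays where it is left.
- vent_grip (a point): Point on the vent knob's vertical axis, 31 mm above the roof, the height to grip it. Its +x points from the axis to the mark and does not turn with the knob. The knob is a black upright bar 36 mm long, 12 mm thick, from 14 to 44 mm above the roof; a nose low on one end, the end with the white line on top, is where it points (angle 'vent' from the mark). Pinch it across its thickness.
- vent_mark (a point): Top of the mark: a black rib 16 x 6 x 6 mm lying on the roof, 42 mm from the knob's axis.
- tall_catch (a joint): How far each ear of the tall catch has been squeezed in, m: 0 as found, 0.009 fully home. It stays where it is left. Takes about 7 N.
- tall_grip (a point): Middle of the tall catch, half-way between its ears, 26 mm above the roof. Two upright steel ears stand to either side along its y; outer faces 50 mm apart as found, 32 mm squeezed home; both move in together. Each ear is 12 mm wide (x), 8 mm thick, its top 48 mm above the roof; a 4 mm base plate lies under them. Pinch the ears together from above, along y.
- short_catch (a joint): The same for the short catch: 0 as found, 0.009 fully home; stays where it is left. About 7 N.
- short_grip (a point): Middle of the short catch, half-way between its ears, 26 mm above the roof. Same as the tall catch, but its ears are broader (26 mm in x) and reach only 30 mm above the roof.
- gate (a joint): Opening angle of the gate, rad: 0 shut, 1.57 square to the front, 1.65 end stop. Opens counter-clockwise seen from above, away from the robot. Blocked by the catches' bolts until both are squeezed. A spring pulls it shut: 0.08 N m when shut, 0.27 N m wide open. A spring ball on the sill makes a detent at about 0.7 to 0.9 rad (0.3 N m more). Let go wide, it swings back shut.
- gate_hinge (a point): Point on the gate's vertical hinge axis, at the grip height of the post (206 mm above the bench).
- gate_post (a point): Grip point on the gate's round upright metal post, 16 mm across, 19 mm below its top and 206 mm above the bench. It moves with the gate, 130 mm from the hinge along the gate and 40 mm in front of it (136 mm from the hinge axis). Its y points along the gate to the hinge. The rest of the gate is below 180 mm. Being round, it may turn in the fingers.
- reagent: Brown bottle, 48 mm across, 100 mm high, beside the cabinet: leave it alone. Origin at its underside.
- dropper: Green bottle, 36 mm across, 85 mm high: leave it alone. Origin at its underside.
- beaker: Glass beaker, 64 mm across, 80 mm high: leave it alone. Origin at its underside.

How it is judged:
By the outcome, as a careful person would: the job done as asked, in the order asked, and still so for the second after the job is handed in, while the arm keeps its last pose, push and grip.
It also fails if it takes over 64 s, if anything falls off the work surface, if the arm or the gripper's body presses on something with over 40 N, if the wrist force passes 120 N, or if a joint passes its speed limit or range.

### The arm

A 6-joint arm with a two-finger parallel gripper is mounted at the origin on the work surface. World frame = base frame: x ahead of the robot, y to its left, z up, the work surface at z = 0. Lengths are in mm, angles in degrees, forces in N, time in s.
With the tool pointing down it reaches from about 375 to 975 mm from the base axis. Payload 3.8 kg.
Tool frame: the origin (TCP) lies midway between the tips of the shut fingers; the grasp point (between the pads) lies 19 mm behind it; z points along the fingers, y is the direction in which the jaws open and shut (so a half turn about z gives the same grasp; the last joint's range is limited). The gripper opens to 85 mm and grips with 20 to 120 N. Pads are 22 mm wide; open, the fingers measure 114 mm over their backs; the gripper's body (76 mm by 85 mm) begins 54 mm behind the grasp point. The pads swing forward as they close: fully open they stand 13 mm farther back than shut.
Start: joints at [68.589, 15.12, 91.902, -0, 72.978, -2.114], TCP at [223.064, 637.072, 231.28] pointing down, gripper open.
Joint ranges: [-150.88, 150.88], [-54.13, 125.18], [17.81, 147.31], [-75.09, 255.09], [0, 152.58], [-146.25, 146.25]. Speed limits (degrees/s): [147.25, 147.25, 180, 180, 180, 180].

### API

Orientations are given as [roll, pitch, yaw] about the fixed x, y, z axes, in that order (R = Rz(yaw) Ry(pitch) Rx(roll)).
In Python, from rig import robot, eyes gives the robot as it stands.
- The arm moves only by the tool arm_command, never from a script. Its argument "commands" is a list of rows, each a list of 2 entries, a list of its own where there are three numbers: the shift along the world's x, y, z in mm, then the turn, a rotation vector about the world's x, y, z in degrees. A call has 1 to 20 rows; each row shifts and turns the commanded pose from where the row before left it; what a row does not reach is not made up. A row lasts 1/8 s, in which the tool goes at most 62.5 mm and 10.7 degrees, less where a joint would pass 70% of its speed; a pose out of reach is approached as far as the arm can. A call with a gripper value outside its range is refused whole. "gripper" is the opening, from 0 (shut) to 1 (fully open), set as the call begins (left out, the last holds). The fingers move at their own pace and stop on an object; "squeeze" is the grip in N (left out, the last holds). Time passes only in rows, so rows that do not move let the fingers close. It gives the time, the measured TCP pose, the force and the opening at its end, in the units of the state.
- robot.sense(): the state, without advancing time (a new reading comes with each control period).
- eyes.grab_frame(name): name is "side" or "top"; returns a dict with "color" (400x640x3 uint8, red, green, blue), "range_z" (400x640 float32, mm along the optical axis (not along the pixel's ray), 0 where there is no reading), "mtx" (3x3 intrinsics, pixels), "k1" (the pictures are not rectified: a ray, as slopes to the right and down, at radius r is drawn at 1 + k1 r^2 times it, then the intrinsics apply), "eye" and "orientation" of the camera in the world. Camera axes: x right, y down, z forward; pixel columns grow to the right and rows downward; lengths in mm; the calibration is good to about 2 mm. A picture is of the moment at which its call begins.
- robot.close_job(): hands the job in, once; it reports no verdict.
The state is a dict: "t": time; "joint_positions": joint angles; "qvel": joint speeds; "effort": joint torques, N m; "eef_pos": TCP position; "tcp_rot": TCP orientation; "force": force on the tool from outside, world axes, zero at the start; "wrist_torque": the same for the moment, N m; "gripper_width": finger opening in mm.
Only numpy, scipy, OpenCV 4.12 (cv2) and the standard library are available. Lean on these libraries where they do the work, as an engineer would, in place of code of your own. Each camera call takes 0.05 s, during which the arm holds its last target. There are 200 camera calls.

## Working session

There is one attempt and no reset: what is moved stays moved. The work goes in short steps, Python scripts to look and compute and a tool call to move; the robot and the scene stay as the last step left them, time stands still between calls to the robot, and variables do not carry over. Pictures are saved under pics/ and viewed, about 8 in all and at most 12, crops included, and the job is handed in when it is done.

Besides the shell and the picture viewer there is one more tool, called after "Emit:" as name([rows], argument=value, ...), one row to a line, values as JSON. arm_command: Moves the arm, as the interface text tells. Its arguments: {"type":"object","properties":{"commands":{"type":"array"},"gripper":{"type":"number"},"squeeze":{"type":"number"}},"required":["commands"]}

```bash
mkdir -p pics; ls; cat > h.py <<'E'
import numpy as np, cv2
from scipy.spatial.transform import Rotation as R
from rig import robot, eyes
def grab(n, save=None):
    f=eyes.grab_frame(n)
    if save: cv2.imwrite(f'pics/{save}.png',cv2.cvtColor(f['color'],cv2.COLOR_RGB2BGR)); np.savez(f'pics/{save}.npz',**f)
    return f
def rot(f):
    o=np.array(f['orientation'],float)
    return o if o.shape==(3,3) else R.from_euler('xyz',o,degrees=True).as_matrix()
def slopes(f,uv):
    K=f['mtx']; k=float(f['k1']); d=(np.atleast_2d(uv)-[K[0,2],K[1,2]])/[K[0,0],K[1,1]]
    u=d.copy()
    for _ in range(20): u=d/(1+k*(u**2).sum(1,keepdims=True))
    return u
def rays(f,uv):
    s=slopes(f,uv); return np.c_[s,np.ones(len(s))]@rot(f).T
def onplane(f,uv,z):
    r=rays(f,uv); e=np.array(f['eye'],float); return e+r*((z-e[2])/r[:,2])[:,None]
def cloud(f):
    h,w=f['range_z'].shape; v,u=np.mgrid[:h,:w]
    r=rays(f,np.c_[u.ravel(),v.ravel()].astype(float))*f['range_z'].reshape(-1,1)
    return (r+np.array(f['eye'],float)).reshape(h,w,3)
E
python3 - <<'E'
from h import *
for n in('top','side'):
    f=grab(n,n+'0'); print(n,f['mtx'].tolist(),f['k1'],f['eye'],f['orientation'])
print(robot.sense())
E
```

```text
pics
top [[424.53980725040236, 0.0, 315.87697421300237], [0.0, 424.53980725040236, 204.4628797550573], [0.0, 0.0, 1.0]] -0.11756368147306243 [ 493.81831606  -95.14449625 1015.23559703] [-176.65250757    1.05335475  -91.04619885]
side [[383.11909464053485, 0.0, 323.3004772248792], [0.0, 383.11909464053485, 200.47903777580134], [0.0, 0.0, 1.0]] -0.06926115603730224 [ 801.25202832 -570.75541913  605.07327319] [-129.78685902   -0.91321628   28.15924209]
{'t': 0.1, 'joint_positions': array([ 6.85888953e+01,  1.51671766e+01,  9.19741405e+01,  2.39140260e-04,
        7.29782302e+01, -2.11240070e+00]), 'qvel': array([ 0.07387258, -0.10237672, -0.19046865,  0.0086719 , -0.06106789,
        0.10365142]), 'effort': array([ 1.25963274e-03, -5.16706038e+01, -3.68588519e+01,  1.21191010e-04,
        6.14220189e-03, -7.50003665e-06]), 'eef_pos': array([222.81811122, 636.45288204, 230.0523746 ]), 'tcp_rot': array([-1.79880542e+02, -4.63487096e-03,  1.60701221e+02]), 'force': array([ 0.6870974 , -0.23669438,  0.03421018]), 'wrist_torque': array([ 0.02408137,  0.00677438, -0.00745518]), 'gripper_width': 85.15315510100808}
```

View pics/top0.png

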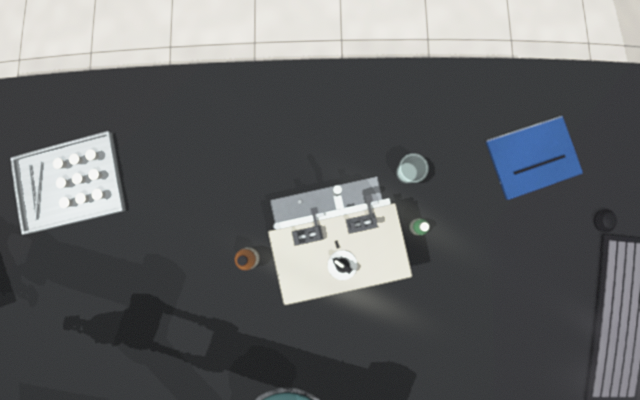

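View pics/side0.png

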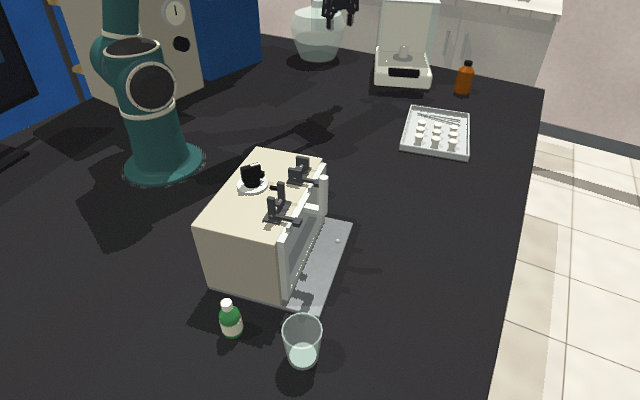

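The top view shows the cabinet with its roof at about (340,255), the catches at (308,235) and (361,223), the knob at (342,264), the mark at (337,244) and the post near (338,190). The brown bottle is at (247,259), the green one at (421,227) and the beaker at (412,168). In the side view, the catches are at (276,203) and (300,172).

```bash
python3 - <<'E'
from h import *
f=dict(np.load('pics/top0.npz')); g=dict(np.load('pics/side0.npz'))
for n,a in(('top',f),('side',g)):
    c=cloud(a); z=c[...,2]
    x=c[...,0];y=c[...,1]
    m=(abs(z-170)<6)&(abs(x-500)<300)&(abs(y+130)<300)&(a['color'].min(2)>110)
    m=cv2.morphologyEx(m.astype(np.uint8),cv2.MORPH_OPEN,np.ones((3,3)))
    k,l,s,_=cv2.connectedComponentsWithStats(m); i=1+np.argmax(s[1:,4]); mm=l==i
    print(n,s[i],'z',np.median(z[mm]))
    p=c[mm][:,:2].astype(np.float32); r=cv2.minAreaRect(p); print(r); print(cv2.boxPoints(r))
a=f['color'][165:315,230:440,::-1]; b=g['color'][135:330,180:370,::-1]
a=cv2.resize(a,None,fx=3.8,fy=3.8,interpolation=cv2.INTER_CUBIC); cv2.imwrite('pics/topc.png',a)
b=cv2.resize(b,None,fx=3,fy=3,interpolation=cv2.INTER_CUBIC); cv2.imwrite('pics/sidec.png',b)
E
```

```text
top [ 268  196  143  108 9121] z 169.99284192032349
((464.5181884765625, -121.70878601074219), (188.8560028076172, 262.0019226074219), 11.34496021270752)
[[ 346.16534   -11.84296 ]
 [ 397.7052   -268.72552 ]
 [ 582.87103  -231.57462 ]
 [ 531.3312     25.307953]]
side [ 192  168   97   78 3644] z 170.41201849768234
((460.861572265625, -170.30690002441406), (161.86997985839844, 173.77537536621094), 11.390652656555176)
[[ 364.36063 -101.11505]
 [ 398.68082 -271.46765]
 [ 557.36255 -239.49875]
 [ 523.04236  -69.14615]]
```

View pics/topc.png

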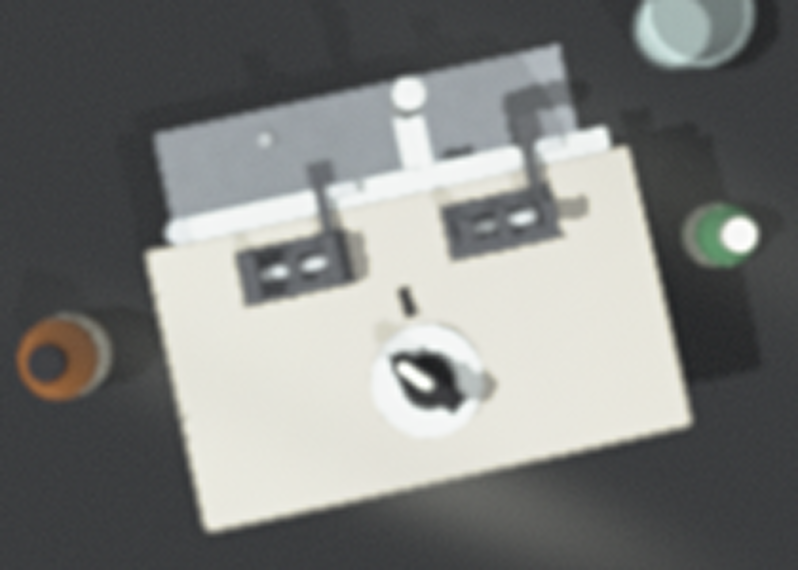

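View pics/sidec.png

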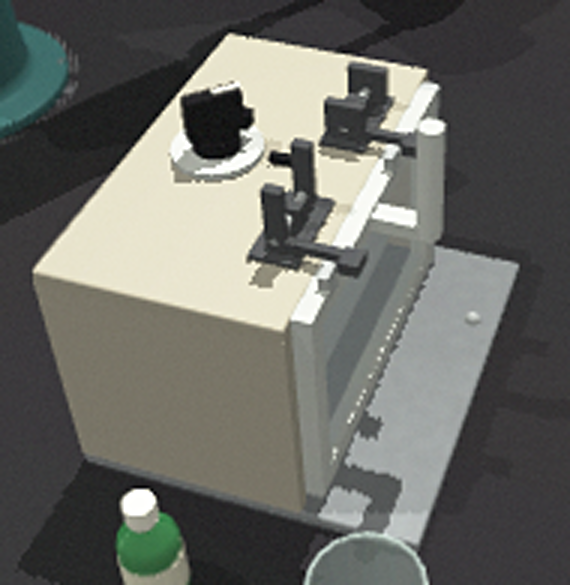

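The crops show the tall catch at top-crop (501,222), on the cabinet's -y side near the green bottle, and the short catch at (295,270). The knob disc is centred at (428,380) and the white line runs to the upper left (+x+y). The mark is at (408,301), the post top at (408,95), and the hinge is at the left (+y) end. Next I'll measure with both views.

```bash
cat >> h.py <<'E'
def tri(f,a,g,b):
    p,q=np.array(f['eye'],float),np.array(g['eye'],float); r,s=rays(f,a)[0],rays(g,b)[0]
    t=np.linalg.lstsq(np.c_[r,-s],q-p,rcond=None)[0]; A,B=p+r*t[0],q+s*t[1]
    return (A+B)/2,np.linalg.norm(A-B)
E
python3 - <<'E'
from h import *
np.set_printoptions(precision=1,suppress=True)
f=dict(np.load('pics/top0.npz')); g=dict(np.load('pics/side0.npz'))
T=lambda *p:(np.array(p)+.5)/3.8-.5+[230,165]
S=lambda *p:(np.array(p)+.5)/3-.5+[180,135]
print('roof corners top',onplane(f,T([147,250],[206,530],[690,425],[628,147]),170))
print('roof corners side',onplane(g,S([230,34],[35,270],[287,330],[428,68]),170))
print('disc',onplane(f,T([428,380]),178), 'side',onplane(g,S([217,151]),178),tri(f,T([428,380]),g,S([217,151])))
m=onplane(f,T([402,287],[414,315],[408,301]),176);print('mark',m)
print('line top',onplane(f,T([396,362],[432,390]),214))
print('line side',onplane(g,S([187,97],[240,87]),214))
print('post',onplane(f,T([408,93]),225),'side',onplane(g,S([432,126]),225),tri(f,T([408,93]),g,S([432,126])))
print('tall ears top',onplane(f,T([485,225],[522,216]),218),'side',onplane(g,S([272,188],[302,143]),218))
print('short ears top',onplane(f,T([275,271],[316,263]),200),'side',onplane(g,S([345,99],[368,66]),200))
print('others',onplane(f,T([62,358]),100),onplane(f,T([722,235]),85),onplane(f,T([695,28]),80))
print('gate bar ends',onplane(f,T([170,232],[608,138]),178))
for n,a,hi in(('top',f,214),('side',g,214)):
    c=cloud(a); d=np.hypot(c[...,0]-450,c[...,1]+125); 
    hsv=a['color'].astype(int)
    k=(d<50)&(c[...,2]>208)&(c[...,2]<222); q=c[k]; print(n,'knobtop',len(q),q.mean(0) if len(q) else'')
    if len(q)>3:
        print(cv2.minAreaRect(q[:,:2].astype(np.float32)))
        dv=q[:,:2]-q[:,:2].mean(0); w,v=np.linalg.eigh(dv.T@dv); print(w,np.degrees(np.arctan2(v[1,1],v[0,1])))
E
```

```text
roof corners top [[ 493.5   15.3  170. ]
 [ 346.7  -13.3  170. ]
 [ 396.7 -267.2  170. ]
 [ 542.8 -238.3  170. ]]
roof corners side [[ 349.9  -16.3  170. ]
 [ 400.2 -268.2  170. ]
 [ 546.3 -238.2  170. ]
 [ 493.7   14.3  170. ]]
disc [[ 423.8 -130.3  178. ]] side [[ 430.7 -140.1  178. ]] (array([ 422.9, -130.8,  168.9]), np.float64(0.3406477322496194))
mark [[ 472.  -117.9  176. ]
 [ 457.4 -123.8  176. ]
 [ 464.7 -120.8  176. ]]
line top [[ 436.  -113.1  214. ]
 [ 421.8 -130.6  214. ]]
line side [[ 414.9 -142.4  214. ]
 [ 436.3 -118.4  214. ]]
post [[ 568.3 -121.4  225. ]] side [[ 562.3 -110.2  225. ]] (array([ 567.6, -121. ,  233.8]), np.float64(0.4729027195989276))
tall ears top [[ 502.8 -158.3  218. ]
 [ 506.9 -176.7  218. ]] side [[ 510.1 -192.3  218. ]
 [ 502.3 -151.3  218. ]]
short ears top [[481.8 -53.3 200. ]
 [485.5 -74.1 200. ]] side [[486.9 -81.4 200. ]
 [480.5 -42.9 200. ]]
others [[432.9  74.  100. ]] [[ 495.7 -305.9   85. ]] [[ 617.  -295.1   80. ]]
gate bar ends [[ 502.7    2.2  178. ]
 [ 547.2 -226.6  178. ]]
top knobtop 124 [ 423.1 -129.6  213.9]
((422.9710693359375, -129.41737365722656), (37.01615524291992, 12.13653564453125), 55.3092041015625)
[ 1510.1 13811.4] 53.47487122736619
side knobtop 128 [ 426.8 -134.1  213. ]
((425.0686340332031, -132.3647918701172), (36.8902587890625, 14.561417579650879), 51.03987121582031)
[ 1487.4 14410.2] 53.17730257904482
```

Emit:
arm_command([
  [[40,-30,14],[0,0,0]],
  [[40,-30,14],[0,0,0]],
  [[40,-30,14],[0,0,0]],
  [[40,-30,14],[0,0,0]],
  [[40,-30,14],[0,0,0]],
  [[0,-41.2,0],[0,0,-7.15]],
  [[0,-41.2,0],[0,0,-7.15]],
  [[0,-41.2,0],[0,0,-7.15]],
  [[0,-41.2,0],[0,0,-7.15]],
  [[0,-41.2,0],[0,0,-7.15]],
  [[0,-41.2,0],[0,0,-7.15]],
  [[0,-41.2,0],[0,0,-7.15]],
  [[0,-41.2,0],[0,0,-7.15]],
  [[0,-41.2,0],[0,0,-7.15]],
  [[0,-41.2,0],[0,0,-7.15]],
  [[0,-41.2,0],[0,0,-7.15]],
  [[0,-41.2,0],[0,0,-7.15]],
  [[0,-41.2,0],[0,0,-7.15]],
  [[0,-41.2,0],[0,0,-7.15]],
  [[0,-41.2,0],[0,0,-7.15]],
], gripper=0.5, squeeze=40)

```text
t: 2.6
eef_pos: [422.6, -132.2, 300.9]
tcp_rot: [-180.0, 0.0, 53.2]
force: [0.6, -0.4, -0.9]
gripper_width: 42.9
```

Emit:
arm_command([
  [[0,0,0],[0,0,0]],
  [[0,0,0],[0,0,0]],
  [[0,0,0],[0,0,0]],
])

```text
t: 2.98
eef_pos: [423.0, -129.9, 301.1]
tcp_rot: [-180.0, -0.0, 53.6]
force: [0.8, -0.6, -0.4]
gripper_width: 43.1
```

Emit:
arm_command([
  [[1,-1,-17],[0,0,0]],
  [[0,0,-20],[0,0,0]],
  [[0,0,-20],[0,0,0]],
  [[0,0,-20],[0,0,0]],
  [[0,0,-20],[0,0,0]],
  [[0,0,-10],[0,0,0]],
  [[0,0,-9],[0,0,0]],
  [[0,0,0],[0,0,0]],
  [[0,0,0],[0,0,0]],
])

```text
t: 4.1
eef_pos: [424.6, -132.1, 185.9]
tcp_rot: [179.9, -0.0, 53.5]
force: [-0.1, -0.8, 0.0]
gripper_width: 42.6
```

```bash
python3 - <<'E'
from h import *
s=robot.sense(); print(s['eef_pos'],s['force'],s['gripper_width'])
g=grab('side','s1'); f=grab('top','t1')
a=cv2.resize(g['color'][100:270,180:370,::-1],None,fx=3,fy=3); b=cv2.resize(f['color'][200:300,270:410,::-1],None,fx=2.7,fy=2.7)
o=np.zeros((max(len(a),len(b)),a.shape[1]+b.shape[1]-0,3),np.uint8); o[:len(a),:a.shape[1]]=a; o[:len(b),a.shape[1]:]=b
cv2.imwrite('pics/c1.png',cv2.resize(o,(800,int(800*o.shape[0]/o.shape[1]))))
E
```

```text
[ 424.58387003 -132.08117764  185.93375948] [-0.1453321  -0.77637815  0.03711123] 42.57060463801018
```

View pics/c1.png

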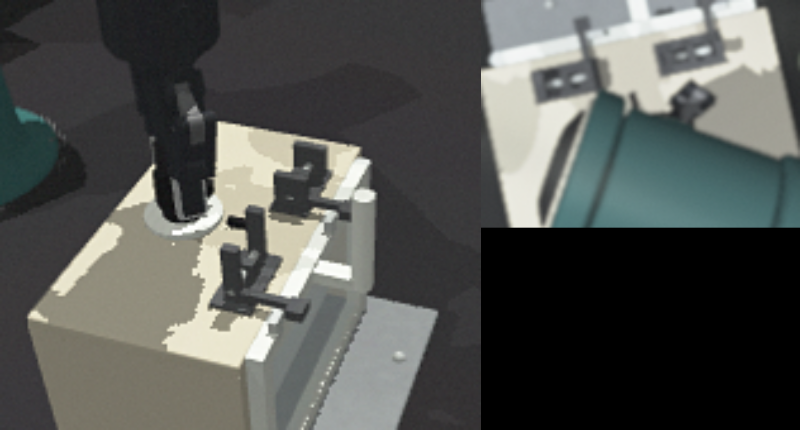

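In the left half, the fingers straddle the black knob above the white disc at (185,215), clear of the tall catch at (245,265). I'll close and turn.

Emit:
arm_command([
  [[0,0,0],[0,0,0]],
  [[0,0,0],[0,0,0]],
  [[0,0,0],[0,0,0]],
  [[0,0,0],[0,0,0]],
  [[0,0,0],[0,0,0]],
  [[0,0,0],[0,0,0]],
], gripper=0, squeeze=40)

```text
t: 4.95
eef_pos: [424.3, -132.1, 185.7]
tcp_rot: [180.0, -0.0, 53.5]
force: [-0.1, -0.6, 5.3]
gripper_width: 11.4
```

Emit:
arm_command([
  [[0,0,0],[0,0,-6.0]],
  [[0,0,0],[0,0,-6.0]],
  [[0,0,0],[0,0,-6.0]],
  [[0,0,0],[0,0,-6.0]],
  [[0,0,0],[0,0,-6.0]],
  [[0,0,0],[0,0,-6.0]],
  [[0,0,0],[0,0,-5.5]],
  [[0,0,0],[0,0,0]],
  [[0,0,0],[0,0,0]],
  [[0,0,0],[0,0,0]],
])

```text
t: 6.2
eef_pos: [424.4, -132.1, 185.7]
tcp_rot: [180.0, -0.0, 12.0]
force: [-0.5, -0.6, 5.3]
gripper_width: 11.0
```

Emit:
arm_command([
  [[0,0,0],[0,0,0]],
  [[0,0,0],[0,0,0]],
  [[0,0,0],[0,0,0]],
  [[0,0,20],[0,0,0]],
  [[0,0,40],[0,0,0]],
  [[0,0,40],[0,0,0]],
  [[0,50,20],[0,0,0]],
  [[0,50,0],[0,0,0]],
  [[0,50,0],[0,0,0]],
  [[0,50,0],[0,0,0]],
  [[0,50,0],[0,0,0]],
  [[0,0,0],[0,0,0]],
  [[0,0,0],[0,0,0]],
], gripper=0.5)

```text
t: 7.82
eef_pos: [423.9, 117.9, 305.0]
tcp_rot: [180.0, 0.0, 12.0]
force: [0.1, 0.2, 0.2]
gripper_width: 42.8
```

```bash
python3 - <<'E'
from h import *
s=robot.sense(); print(s['eef_pos'],s['force'],s['gripper_width'])
g=grab('side','s2'); f=grab('top','t2')
for n,a in(('top',f),('side',g)):
    c=cloud(a); d=np.hypot(c[...,0]-424,c[...,1]+131)
    k=(d<40)&(c[...,2]>208)&(c[...,2]<220); q=c[k]; print(n,len(q),q.mean(0) if len(q) else'')
    if len(q)>3:
        print(cv2.minAreaRect(q[:,:2].astype(np.float32)))
        dv=q[:,:2]-q[:,:2].mean(0); w,v=np.linalg.eigh(dv.T@dv); print(w,np.degrees(np.arctan2(v[1,1],v[0,1])))
a=cv2.resize(g['color'][140:240,210:350,::-1],None,fx=3,fy=3); b=cv2.resize(f['color'][205:305,270:410,::-1],None,fx=5,fy=5)
o=np.zeros((500,1120,3),np.uint8); o[:300,:420]=a; o[:,420:]=b
cv2.imwrite('pics/c2.png',cv2.resize(o,(800,357),interpolation=cv2.INTER_AREA))
E
```

```text
[423.86170759 117.87522104 304.96171326] [0.11811491 0.20263396 0.20319939] 42.76955412520236
top 125 [ 423.226932   -129.39036503  213.6741251 ]
((423.1176452636719, -129.4597625732422), (37.09740447998047, 11.82785701751709), 12.862448692321777)
[ 1517.92637216 13888.16633941] -167.50449919187133
side 128 [ 426.45697503 -134.82004965  213.09073875]
((424.95654296875, -133.54925537109375), (35.91230392456055, 12.7216796875), 9.405993461608887)
[ 1581.07302039 15043.4327452 ] -166.3721931209319
```

View pics/c2.png

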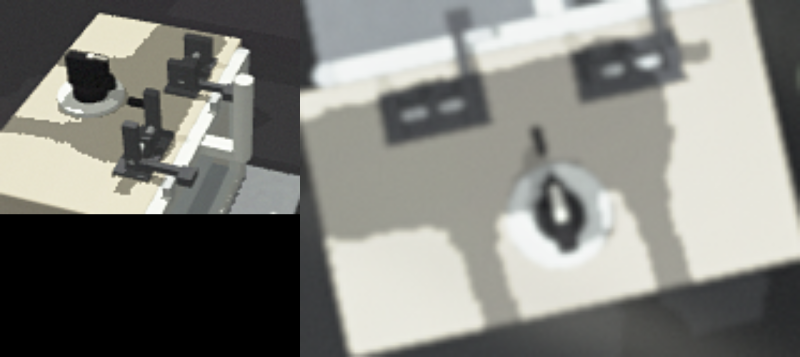

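The white line at about (558,200) in the top half now points to the mark at (537,140). The measured bar angle is 12.5°, and the mark lies at 12.4°. Next is the tall catch.

Emit:
arm_command([
  [[20,-50,0],[0,0,-0.8]],
  [[20,-50,0],[0,0,0]],
  [[20,-50,0],[0,0,0]],
  [[20,-50,0],[0,0,0]],
  [[2,-50,0],[0,0,0]],
  [[0,-39,0],[0,0,0]],
  [[0,0,0],[0,0,0]],
  [[0,0,0],[0,0,0]],
  [[0,0,-20],[0,0,0]],
  [[0,0,-20],[0,0,0]],
  [[0,0,-20],[0,0,0]],
  [[0,0,-20],[0,0,0]],
  [[0,0,-20],[0,0,0]],
  [[0,0,-13],[0,0,0]],
  [[0,0,-10],[0,0,0]],
  [[0,0,0],[0,0,0]],
  [[0,0,0],[0,0,0]],
], gripper=0.77)

```text
t: 10.05
eef_pos: [506.6, -171.2, 183.0]
tcp_rot: [180.0, -0.1, 11.2]
force: [0.2, -0.1, -0.3]
gripper_width: 65.8
```

Emit:
arm_command([
  [[0,0,0],[0,0,0]],
  [[0,0,0],[0,0,0]],
  [[0,0,0],[0,0,0]],
  [[0,0,0],[0,0,0]],
], gripper=0.5, squeeze=30)

```text
t: 10.55
eef_pos: [507.0, -171.7, 183.8]
tcp_rot: [179.9, -0.1, 11.2]
force: [-1.0, -2.5, 5.7]
gripper_width: 42.9
```

Emit:
arm_command([
  [[0,0,0],[0,0,0]],
  [[0,0,0],[0,0,0]],
  [[0,0,0],[0,0,0]],
  [[0,0,0],[0,0,0]],
  [[0,0,0],[0,0,0]],
  [[0,0,0],[0,0,0]],
  [[0,0,0],[0,0,0]],
  [[0,0,0],[0,0,0]],
], gripper=0, squeeze=40)

```text
t: 11.55
eef_pos: [507.2, -171.6, 184.4]
tcp_rot: [179.9, -0.1, 11.2]
force: [-1.4, -1.0, 7.5]
gripper_width: 29.8
```

Emit:
arm_command([
  [[0,0,0],[0,0,0]],
  [[0,0,0],[0,0,0]],
  [[0,0,0],[0,0,0]],
  [[0,0,0],[0,0,0]],
], squeeze=60)

```text
t: 12.05
eef_pos: [507.1, -171.6, 184.5]
tcp_rot: [179.9, -0.1, 11.2]
force: [-2.0, -0.2, 7.6]
gripper_width: 28.7
```

Emit:
arm_command([
  [[0,0,0],[0,0,0]],
  [[0,0,0],[0,0,0]],
  [[0,0,0],[0,0,0]],
  [[0,0,0],[0,0,0]],
  [[0,0,20],[0,0,0]],
  [[0,0,40],[0,0,0]],
  [[0,0,40],[0,0,0]],
  [[-8,36,0],[0,0,0]],
  [[-8,36,0],[0,0,0]],
  [[-6,36,0],[0,0,0]],
  [[0,0,0],[0,0,0]],
  [[0,0,0],[0,0,0]],
], gripper=0.77)

```text
t: 13.55
eef_pos: [484.2, -63.2, 282.3]
tcp_rot: [180.0, -0.0, 11.2]
force: [-0.2, -0.8, -0.3]
gripper_width: 65.9
```

```bash
python3 - <<'E'
from h import *
s=robot.sense(); print(s['eef_pos'],s['force'],s['gripper_width'])
g=grab('side','s3'); f=grab('top','t3')
for n,a in(('side0',dict(np.load('pics/side0.npz'))),('side',g)):
    c=cloud(a); d=np.hypot(c[...,0]-506,c[...,1]+171)
    k=(d<40)&(c[...,2]>203)&(c[...,2]<225); q=c[k]; u=(q[:,:2]-[506,-171])@[-.194,.981]; print(n,len(q),np.percentile(u,[0,2,10,50,90,98,100]).round(1))
cv2.imwrite('pics/c3.png',cv2.resize(g['color'][120:270,190:390,::-1],None,fx=3.5,fy=3.5))
E
```

```text
[484.20313529 -63.15203052 282.32491519] [-0.21351116 -0.75591563 -0.30591074] 65.87894312381984
side0 160 [-27.9 -27.2 -26.3 -19.8  20.3  22.6  24.8]
side 155 [-18.8 -18.1 -17.3   5.7  11.4  13.6  14.9]
```

View pics/c3.png

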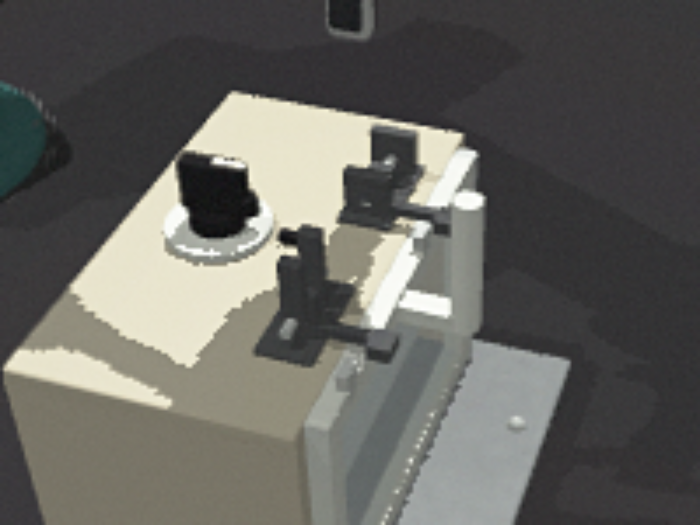

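The tall catch's ears at (290,285) and (312,265) are close together. They moved in about 9 mm each, from 52 to 33 mm apart, so it is home. The short catch at (380,180) is untouched. Now the short catch.

Emit:
arm_command([
  [[0,0,-20],[0,0,0]],
  [[0,0,-20],[0,0,0]],
  [[0,0,-20],[0,0,0]],
  [[0,0,-20],[0,0,0]],
  [[0,0,-14],[0,0,0]],
  [[0,0,-11],[0,0,0]],
  [[0,0,0],[0,0,0]],
  [[0,0,0],[0,0,0]],
])

```text
t: 14.65
eef_pos: [484.6, -63.1, 177.9]
tcp_rot: [180.0, -0.1, 11.2]
force: [0.0, 0.5, 0.1]
gripper_width: 66.2
```

Emit:
arm_command([
  [[0,0,0],[0,0,0]],
  [[0,0,0],[0,0,0]],
  [[0,0,0],[0,0,0]],
  [[0,0,0],[0,0,0]],
], gripper=0.5, squeeze=30)

```text
t: 15.15
eef_pos: [485.2, -63.8, 178.3]
tcp_rot: [179.9, -0.1, 11.2]
force: [1.5, -5.1, 4.9]
gripper_width: 42.7
```

Emit:
arm_command([
  [[0,0,0],[0,0,0]],
  [[0,0,0],[0,0,0]],
  [[0,0,0],[0,0,0]],
  [[0,0,0],[0,0,0]],
  [[0,0,0],[0,0,0]],
  [[0,0,0],[0,0,0]],
  [[0,0,0],[0,0,0]],
  [[0,0,0],[0,0,0]],
  [[0,0,0],[0,0,0]],
  [[0,0,0],[0,0,0]],
], gripper=0, squeeze=50)

```text
t: 16.4
eef_pos: [485.2, -63.8, 178.8]
tcp_rot: [179.9, -0.1, 11.2]
force: [-0.1, -5.7, 8.7]
gripper_width: 29.9
```

Emit:
arm_command([
  [[0,0,0],[0,0,0]],
  [[0,0,0],[0,0,0]],
  [[0,0,0],[0,0,0]],
  [[0,0,0],[0,0,0]],
  [[0,0,20],[0,0,0]],
  [[0,0,40],[0,0,0]],
  [[0,0,40],[0,0,0]],
  [[0,0,20],[0,0,9]],
  [[0,0,0],[0,0,9]],
  [[0,0,0],[0,0,9]],
  [[0,0,0],[0,0,9]],
  [[0,0,0],[0,0,9]],
  [[0,0,0],[0,0,9]],
  [[0,0,0],[0,0,9]],
  [[0,0,0],[0,0,9]],
  [[0,0,0],[0,0,9]],
  [[0,0,0],[0,0,9]],
  [[0,0,0],[0,0,0]],
], gripper=0.77)

```text
t: 18.65
eef_pos: [484.0, -62.8, 297.2]
tcp_rot: [-180.0, -0.0, 101.1]
force: [-0.2, 0.1, 0.6]
gripper_width: 65.9
```

```bash
python3 - <<'E'
from h import *
np.set_printoptions(precision=1,suppress=True)
s=robot.sense(); print(s['eef_pos'],s['force'],s['gripper_width'],s['joint_positions'])
g=grab('side','s4')
for n,a in(('side0',dict(np.load('pics/side0.npz'))),('side',g)):
    c=cloud(a); d=np.hypot(c[...,0]-484,c[...,1]+63)
    k=(d<40)&(c[...,2]>188)&(c[...,2]<206); q=c[k]; u=(q[:,:2]-[484.4,-62.8])@[-.194,.981]; print(n,len(q),np.percentile(u,[0,2,10,50,90,98,100]).round(1))
for n,a in(('top',dict(np.load('pics/top0.npz'))),('side',g)):
    c=cloud(a); d=np.hypot(c[...,0]-567,c[...,1]+119)
    for lo,hi in((222,232),(195,221)):
        q=c[(d<25)&(c[...,2]>lo)&(c[...,2]<hi)]
        if len(q)>2: print(n,lo,len(q),q.mean(0),cv2.minEnclosingCircle(q[:,:2].astype(np.float32)))
E
```

```text
[484.  -62.8 297.2] [-0.2  0.1  0.6] 65.86168782021058 [-10.3  -7.5 109.    0.   78.5 -21.4]
side0 225 [-28.  -27.5 -26.8  -3.1  18.   22.2  23.8]
side 202 [-19.2 -18.6 -17.9 -10.5   9.6  13.1  14. ]
top 222 3 [ 561.9 -118.7  229. ] ((562.5302734375, -119.34679412841797), 5.874179363250732)
top 195 10 [ 560.7 -119.1  208.6] ((562.361572265625, -119.98186492919922), 6.0883259773254395)
side 222 46 [ 571.6 -129.2  227.2] ((570.09130859375, -125.5750961303711), 7.39424467086792)
side 195 107 [ 571.5 -129.3  208.1] ((570.3948974609375, -127.03706359863281), 7.017230987548828)
```

The short catch is home too (52 to 33 mm apart). The post is at about (569,-123), so I'll go there and grip it.

Emit:
arm_command([
  [[30,-20,0],[0,0,0]],
  [[30,-20,0],[0,0,0]],
  [[25,-20,0],[0,0,0]],
  [[0,0,0],[0,0,0]],
  [[0,0,-20],[0,0,0]],
  [[0,0,-20],[0,0,0]],
  [[0,0,-20],[0,0,0]],
  [[0,0,-20],[0,0,0]],
  [[0,0,-17],[0,0,0]],
  [[0,0,-12],[0,0,0]],
  [[0,0,0],[0,0,0]],
  [[0,0,0],[0,0,0]],
], gripper=0.5)

```text
t: 20.2
eef_pos: [569.7, -123.1, 189.0]
tcp_rot: [179.9, 0.0, 101.1]
force: [0.4, -0.4, -0.2]
gripper_width: 42.9
```

Emit:
arm_command([
  [[0,0,0],[0,0,0]],
  [[0,0,0],[0,0,0]],
  [[0,0,0],[0,0,0]],
  [[0,0,0],[0,0,0]],
  [[0,0,0],[0,0,0]],
  [[0,0,0],[0,0,0]],
], gripper=0, squeeze=40)

```text
t: 20.95
eef_pos: [569.6, -123.1, 189.3]
tcp_rot: [179.9, 0.0, 101.2]
force: [-1.1, 1.3, 5.6]
gripper_width: 14.8
```

```bash
python3 - <<'E'
from h import *
s=robot.sense(); print(s['eef_pos'],s['force'],s['gripper_width'])
g=grab('side','s5')
cv2.imwrite('pics/c5.png',cv2.resize(g['color'][90:270,200:400,::-1],None,fx=3,fy=3))
E
```

```text
[ 569.5831855  -123.10650986  189.31167156] [-1.11378961  1.31203107  5.617751  ] 14.773438967386388
```

View pics/c5.png

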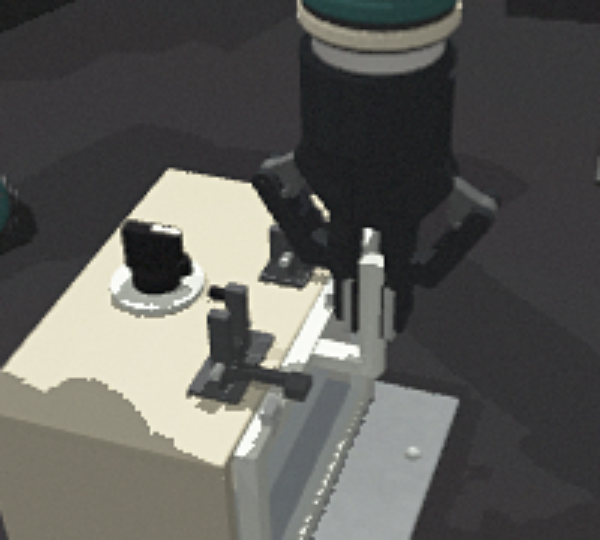

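The post at (372,310) is held between the fingers, with the width at 14.8 mm. The bolts no longer reach over the post. Next I'll work out the arc steps.

```bash
python3 - <<'E'
import numpy as np
h=np.array([505.1,-3.7]); r=np.array([64.5,-119.6])
P=[h+np.array([[np.cos(t),-np.sin(t)],[np.sin(t),np.cos(t)]])@r for t in np.radians(np.arange(0,91,5))]
print(np.round(np.diff(P,axis=0),1).tolist(),P[4],P[-1])
E
```

```text
[[10.2, 6.1], [9.6, 6.9], [9.0, 7.8], [8.3, 8.5], [7.5, 9.2], [6.7, 9.8], [5.8, 10.4], [4.9, 10.8], [3.9, 11.2], [2.9, 11.5], [1.9, 11.7], [0.9, 11.8], [-0.2, 11.9], [-1.2, 11.8], [-2.2, 11.6], [-3.2, 11.4], [-4.2, 11.1], [-5.2, 10.7]] [606.61578318 -94.0269382 ] [624.7  60.8]
```

First 20° as a test.

Emit:
arm_command([
  [[5.1,3,0],[0,0,2.5]],
  [[5.1,3.1,0],[0,0,2.5]],
  [[4.8,3.4,0],[0,0,2.5]],
  [[4.8,3.5,0],[0,0,2.5]],
  [[4.5,3.9,0],[0,0,2.5]],
  [[4.5,3.9,0],[0,0,2.5]],
  [[4.2,4.2,0],[0,0,2.5]],
  [[4.1,4.3,0],[0,0,2.5]],
  [[0,0,0],[0,0,0]],
])

```text
t: 22.12
eef_pos: [606.5, -93.1, 189.2]
tcp_rot: [180.0, 0.0, 121.2]
force: [-1.6, 0.2, 6.5]
gripper_width: 15.1
```

Emit:
arm_command([
  [[3.8,4.6,0],[0,0,2.5]],
  [[3.7,4.6,0],[0,0,2.5]],
  [[3.4,4.9,0],[0,0,2.5]],
  [[3.3,4.9,0],[0,0,2.5]],
  [[2.9,5.2,0],[0,0,2.5]],
  [[2.9,5.2,0],[0,0,2.5]],
  [[2.5,5.4,0],[0,0,2.5]],
  [[2.4,5.4,0],[0,0,2.5]],
  [[2,5.6,0],[0,0,2.5]],
  [[1.9,5.6,0],[0,0,2.5]],
  [[1.5,5.7,0],[0,0,2.5]],
  [[1.4,5.8,0],[0,0,2.5]],
  [[1,5.8,0],[0,0,2.5]],
  [[0.9,5.9,0],[0,0,2.5]],
  [[0.5,5.9,0],[0,0,2.5]],
  [[0.4,5.9,0],[0,0,2.5]],
])

```text
t: 24.12
eef_pos: [639.7, -7.3, 189.3]
tcp_rot: [-180.0, -0.1, 161.2]
force: [-5.8, -0.8, 7.8]
gripper_width: 15.2
```

Emit:
arm_command([
  [[-0.1,5.9,0],[0,0,2.5]],
  [[-0.1,6,0],[0,0,2.5]],
  [[-0.6,5.9,0],[0,0,2.5]],
  [[-0.6,5.9,0],[0,0,2.5]],
  [[-1.1,5.8,0],[0,0,2.5]],
  [[-1.1,5.8,0],[0,0,2.5]],
  [[-1.6,5.7,0],[0,0,2.5]],
  [[-1.6,5.7,0],[0,0,2.5]],
  [[-2.1,5.6,0],[0,0,2.5]],
  [[-2.1,5.5,0],[0,0,2.5]],
  [[-2.6,5.4,0],[0,0,2.5]],
  [[-2.6,5.3,0],[0,0,2.5]],
  [[0,0,0],[0,0,0]],
  [[0,0,0],[0,0,0]],
  [[0,0,0],[0,0,0]],
])

```text
t: 26.0
eef_pos: [623.6, 60.2, 189.2]
tcp_rot: [-179.9, -0.1, -168.9]
force: [-5.5, -3.2, 8.2]
gripper_width: 15.0
```

```bash
python3 - <<'E'
from h import *
s=robot.sense(); print(s['eef_pos'],s['force'],s['wrist_torque'],s['gripper_width'],s['joint_positions'])
g=grab('side','s6'); f=grab('top','t6')
o=np.vstack([cv2.resize(g['color'][90:350,180:500,::-1],(400,325)),cv2.resize(f['color'][140:320,220:450,::-1],(400,313))])
o=np.hstack([cv2.resize(g['color'][90:350,180:500,::-1],(440,358)),cv2.resize(f['color'][140:320,220:450,::-1],(360,282)) if 0 else cv2.copyMakeBorder(cv2.resize(f['color'][140:320,220:450,::-1],(360,282)),0,76,0,0,cv2.BORDER_CONSTANT)])
cv2.imwrite('pics/c6.png',o)
E
```

```text
[623.58371293  60.23862263 189.24563269] [-5.48552595 -3.194425    8.15646677] [-0.42945591  0.7721812  -0.20197861] 14.954035630935365 [ 3.28639875e+00  1.16460037e+01  1.00672783e+02 -9.05415574e-02
  6.77792298e+01 -9.78005769e+01]
```

View pics/c6.png

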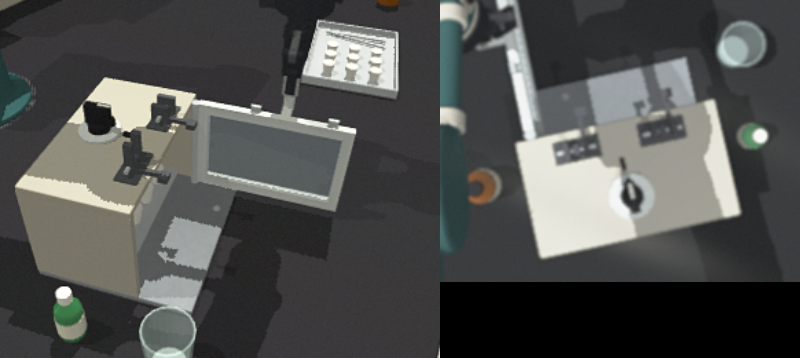

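The gate stands open: its frame spans (195,100)-(350,205) in the side half, with the post held at (290,100). The knob, catches, bottles and beaker look unmoved. I'll check the gate angle and the bystanders numerically.

```bash
python3 - <<'E'
from h import *
g=dict(np.load('pics/s6.npz')); f=dict(np.load('pics/t6.npz'));f0=dict(np.load('pics/top0.npz'));g0=dict(np.load('pics/side0.npz'))
c=cloud(g); z=c[...,2]; x=c[...,0]; y=c[...,1]
m=(z>60)&(z<172)&(x>520)&(x<680)&(abs(y-15)<40)
q=c[m][:,:2].astype(np.float32); v=cv2.fitLine(q,cv2.DIST_HUBER,0,.01,.01).ravel(); print(len(q),v,'gate dir deg',np.degrees(np.arctan2(v[1],v[0]))%180,'minus cabinet yaw 11.2')
for n,a,b,r in(('brown top',f0,f,(235,240,262,275)),('green top',f0,f,(410,215,432,240)),('beaker top',f0,f,(395,150,430,188)),('green side',g0,g,(215,295,245,340)),('beaker side',g0,g,(278,310,325,372))):
    u,w,U,W=r; A=a['color'][w:W,u:U].astype(np.float32).mean(2); B=b['color'][w:W,u:U].astype(np.float32).mean(2)
    print(n,cv2.phaseCorrelate(A,B,cv2.createHanningWindow(A.shape[::-1],cv2.CV_32F)))
for n,a in(('top',f),):
    c=cloud(a); d=np.hypot(c[...,0]-424,c[...,1]+131); q=c[(d<40)&(c[...,2]>208)&(c[...,2]<220)]
    print('knob',len(q),cv2.minAreaRect(q[:,:2].astype(np.float32)))
E
```

```text
3631 [9.8074722e-01 1.9528155e-01 6.0199957e+02 1.2814607e+01] gate dir deg 11.26117 minus cabinet yaw 11.2
brown top ((0.7525067575239497, -0.11745120078623827), 0.8671962356371153)
green top ((-0.1123906836312134, 0.5971862744975205), 0.9181091845035553)
beaker top ((-0.13013019283800986, 0.11967797677407788), 0.8085067838430404)
green side ((-0.03726925986596896, 0.5458787354912573), 0.9973209713123463)
beaker side ((0.013588509253118275, -0.0023230720214684197), 0.9751118114218116)
knob 127 ((423.2446594238281, -129.4235382080078), (37.449851989746094, 11.882381439208984), 12.870004653930664)
```

```bash
python3 -c "
from rig import robot
s=robot.sense();print(s['t'],s['eef_pos'],s['force'],s['gripper_width']);print(robot.close_job())"
```

```text
26.1 [623.60268566  60.21167687 189.25852121] [-4.48298903 -2.93595846  8.90362006] 14.945876858722858
the job is handed in; nothing more can be done
None
```

The job is done in the order asked and was handed in at 26.1 s, with the arm still holding the gate open by its post.

- **Vent knob:** I turned it about 41.5°. The bar measures 12.5–12.9° from above, against 12.4° for the direction of the mark and 11.2° for the cabinet. The rougher side-view reading gave 9–14°.
- **Catches:** I squeezed the tall catch first, then the short one. From the side camera, the ears on each closed from about 52 to 33 mm over their outer faces, which is roughly 9 mm per ear and so fully home. The finger width read 29–30 mm rather than 32, which I put down to finger flex, since the knob and post also read about 1 mm small.
- **Gate:** I swung it past the detent to 90.1° from the cabinet's front. The post was still held at 40 N of squeeze, 14.9 mm between the fingers.
- **Forces:** The largest outside force read on the tool was about 11 N.
- **Bottles and beaker:** They look unmoved. Image shifts were 0.2 px or less for the beaker, up to 0.6 px for the green bottle and 0.8 px for the brown one. I take the larger two to be changed shadows, but I did not check that separately, and I compared the brown bottle only from above.

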